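Set the tin height gauge to the giraffe tin

TASK

Set the height gauge to the small giraffe-print tin: stand the tin on the gauge's plate, back against its two pins, gently lower the crossbar by its knob until it just touches the tin's rim, and then press the clamp lever down to lock it. Leave the tin there and do not disturb the forest-print tin or the hand stamp.

Things in the scene. Friction and masses are not known exactly. Their poses are not given: they have to be found in the camera images.
- tin_center (a point): The open, empty giraffe-print tin (loose, about 0.13 kg, upright): round, 129 mm outside diameter, 58 mm high, wall about 2 mm (up to 10 mm as felt between flat fingers because it is curved). This point lies on its axis half-way up, 29 mm above its underside. Pinch the wall by its rim, one finger inside.
- tin_rim (a point): The centre of the giraffe tin's mouth, on its axis at rim height (58 mm above its underside). Its z axis is the tin's axis.
- gauge: The tin height gauge, fixed to the table. Origin: on the table under the middle of the place for the tin; x points from the gauge's open front to its column at the back, y left, z up. Aluminium plate 12 mm thick, x = -75 to +115, y = -70 to +70 mm. Column 28 mm thick at x = 96; its arm (120 to 150 mm above the table) reaches forward to a boss, 34 mm thick, at x = 40 that guides the rod.
- seat (a point): Point on the plate's upper face (12 mm above the table) where the middle of the tin's underside comes when the tin stands back against both pins (steel, 10 mm thick, 12 mm high, at x = 57.5, y = +-40 mm of the gauge). Axes as the gauge's. Load the tin from the gauge's open front (-x), holding it by the front of its rim.
- stop (a joint): Travel of crossbar and rod, m: 0 = fully up (underside 112 mm above the table), grows as it goes down, end 0.052; starts 0 to 0.012. It stays where left; sliding takes about 6 N. The bar (110 mm along the gauge's y, 16 along x, 10 thick) crosses 40 mm behind the seat, over the back of the tin, whose rim on the plate is 70 mm above the table: so bring the tin in low, from the front.
- bar_underside (a point): Middle of the crossbar's underside: the face that has to touch the tin's rim.
- knob_center (a point): Centre of the black round knob on top of the rod, 30 mm thick and 30 mm high, straight above the bar (115 mm over its underside). Pinch it from above and push it down. Rise no higher above it than needed: a lamp shade, 0.25 m wide, hangs with its edge 0.69 m above the table, centred 0.655 m ahead of the robot's base and 0.10 m to its left.
- clamp (a joint): Angle of the clamp lever, rad: 0 = raised 40 degrees above level (open), growing as it is pressed down; 0.70 = level; locked from 0.72, end stop at 0.85. It stays where it is left; pressing takes about 4 N.
- lever_tip (a point): Outer end of the clamp lever (80 mm from its hinge), black grip 14 mm thick. The lever sticks out from the boss to the gauge's +y side and swings down in the gauge's y-z plane.
- lever_pivot (a point): Hinge axis of the clamp lever (along the gauge's x), 135 mm above the table, at x = 40, y = 36 mm of the gauge.
- forest_center (a point): Bystander: the larger blue tin with the forest print, 153 mm wide, 68 mm high; centre. Leave it alone.
- stamp_center (a point): Bystander: the hand stamp with a turned wooden grip, 32x48x62 mm; centre. Leave it alone.

How it is judged:
By the outcome, as a careful person would: the job done as asked, in the order asked, and still so for the second after the job is handed in, with the robot touching nothing.
It also fails if it takes over 54 s, if anything falls off the work surface, if the arm or the gripper's body presses on something with over 40 N, if the wrist force passes 120 N, or if a joint passes its speed limit or range.

ROBOT

A 6-joint arm with a two-finger parallel gripper is mounted at the origin on a cart in front of the work surface, level with it; the furniture and walls round the work are solid. World frame = base frame: x ahead of the robot, y to its left, z up, the work surface at z = 0. Lengths are in mm, angles in rad, forces in N, time in s.
With the tool pointing down it reaches from about 350 to 875 mm from the base axis. Payload 4.2 kg.
Tool frame: the origin (TCP) lies midway between the tips of the shut fingers; the grasp point (between the pads) lies 19 mm behind it; z points along the fingers, y is the direction in which the jaws open and shut (so a half turn about z gives the same grasp; the last joint's range is limited). The gripper opens to 85 mm and grips with 20 to 120 N. Pads are 22 mm wide; open, the fingers measure 114 mm over their backs; the gripper's body (76 mm by 85 mm) begins 54 mm behind the grasp point. The pads swing forward as they close: fully open they stand 13 mm farther back than shut.
Start: joints at [-1.077, 0.385, 0.008, 0, -1.194, -0.259], TCP at [145.423, -607.825, 231.312] pointing down, gripper open.
Joint ranges: [-3.14, 3.14], [-1.21, 2.06], [-1.07, 1.41], [-3.16, 2.05], [-2.99, -0.16], [-3.1, 3.1]. Speed limits (rad/s): [2.79, 2.79, 3.14, 3.14, 3.14, 3.14].

INTERFACE

Orientations are given as a unit quaternion [x, y, z, w].
In Python, from bench import read_state, get_image, job_done, search_frame, regions_of gives the robot as it stands.
- The arm moves only by the tool servo_tool, never from a script. Its arguments are lists of equal length, an entry for each row: "turn": the turn, a rotation vector about the world's x, y, z in rad, a list of three; "dp": the shift along the world's x, y, z in m, a list of three; "fingers": the finger opening in m, from 0 to 0.0854. In form: {"turn": [[rx, ry, rz], ...], "dp": [[tx, ty, tz], ...], "fingers": [fingers, ...]}. A call has exactly 5 rows; each row shifts and turns the pose as measured when the row begins; what a row does not reach is not made up. A row lasts 1/8 s, in which the tool goes at most 62.5 mm and 10.7 degrees, less where a joint would pass 70% of its speed; a pose out of reach is approached as far as the arm can. A call is refused whole if a number of a shift passes 0.0625 or a number of a turn 0.188, either way. A call with a gripper value outside its range is refused whole. The fingers move at their own pace and stop on an object; the grip force is fixed at half the most. Time passes only in rows, so rows that do not move let the fingers close, or fill a call up. It gives the time, the measured TCP pose, the force and the opening at its end, in the units of the state.
- read_state(): the state, without advancing time (a new reading comes with each control period).
- get_image(name): name is "scene" or "top" or "wrist"; returns a dict with "img" (420x560x3 uint8, red, green, blue), "vfov" (degrees; the focal length in pixels is half the picture's height over the tangent of half this angle, whatever the lens; pixels are square), "cx", "cy" (the principal point, pixels), "world_from_camera" (4x4, takes a point from camera to world coordinates); the wrist camera has in their place "mount" (4x4, takes a point from camera to tool coordinates, whose origin is the TCP and whose axes are the flange's). Camera axes: x right, y down, z forward; pixel columns grow to the right and rows downward; lengths in mm; the calibration is good to about 2 mm. The wrist camera is an equidistant fisheye: a pixel r from the principal point sees the ray r / f radians off the axis. A picture is of the moment at which its call begins: read the wrist's pose just before it. There is no depth.
- job_done(): hands the job in, once; it reports no verdict.
Trained networks look in the newest picture that a camera, given by its name, has taken for a name from the list of things; names that differ only in an ending like _2 or _b are one class to them, and where a whole thing is asked for, a point or a joint stands for the part that bears it (a point fixed in the world has none). Each returns a list of dicts, best first, with "score" (0 to 1); they miss things now and then, are a little off and sometimes report something else, mostly with a low value. They report only what shows in the picture. A call takes as long as a camera call.
- search_frame(query, camera): "box" ([left, top, width, height] in pixels, round what is visible of it).
- regions_of(query, camera): "region" (420x560 bool, what is visible of it) and "box" ([left, top, width, height] in pixels, round what is visible of it).
The state is a dict: "clock": time; "joints": joint angles; "joint_vel": joint speeds; "joint_efforts": joint torques, N m; "position": TCP position; "ee_rot": TCP orientation; "contact_force": force on the tool from outside, world axes, zero at the start; "wrist_torque": the same for the moment, N m; "gripper_width": finger opening in mm.
Only numpy, scipy, OpenCV 4.12 (cv2) and the standard library are available. Lean on these libraries where they do the work, as an engineer would, in place of code of your own. Each camera call takes 0.05 s, during which the arm holds its last target. There are 200 camera calls.

## Working session

There is one attempt and no reset: what is moved stays moved. The work goes in short steps, Python scripts to look and compute and a tool call to move; the robot and the scene stay as the last step left them, time stands still between calls to the robot, and variables do not carry over. Pictures are saved under pics/ and viewed, about 8 in all and at most 12, crops included, and the job is handed in when it is done.

Besides the shell and the picture viewer there is one more tool, called after ">>>" as name(argument=value, ...) on one line, values as JSON. servo_tool: Moves the arm, as the interface text tells. Its arguments: {"type":"object","properties":{"turn":{"type":"array","items":{"type":"array","items":{"type":"number"}}},"dp":{"type":"array","items":{"type":"array","items":{"type":"number"}}},"fingers":{"type":"array","items":{"type":"number"}}},"required":["turn","dp","fingers"]}

```bash
mkdir -p pics
cat > h.py <<'E'
import numpy as np, cv2
from bench import *
def ray(im,u,v):
    f=210/np.tan(np.radians(im["vfov"]/2)); T=np.array(im["world_from_camera"])
    d=T[:3,:3]@np.array([(u-im["cx"])/f,(v-im["cy"])/f,1]); return T[:3,3],d/np.linalg.norm(d)
def onz(im,u,v,z):
    o,d=ray(im,u,v); return o+d*(z-o[2])/d[2]
def proj(im,p):
    f=210/np.tan(np.radians(im["vfov"]/2)); T=np.linalg.inv(np.array(im["world_from_camera"]))
    c=T[:3,:3]@np.array(p)+T[:3,3]; return c[:2]/c[2]*f+[im["cx"],im["cy"]]
def tri(r):
    A=0;b=0
    for o,d in r:
        M=np.eye(3)-np.outer(d,d);A=A+M;b=b+M@o
    return np.linalg.solve(A,b)
def save(im,n,crop=None,s=1):
    a=im["img"][:,:,::-1]
    if crop: x,y,w,h=crop;a=a[y:y+h,x:x+w]
    cv2.imwrite("pics/"+n,cv2.resize(a,None,fx=s,fy=s,interpolation=2))
E
python3 - <<'E'
from h import *
print(read_state())
for c in("scene","top"):
    im=get_image(c);save(im,c+"0.png",s=1.4);print(c,im["vfov"],im["cx"],im["cy"],np.round(im["world_from_camera"],3).tolist())
    for q in("tin_center","gauge","bar_underside","knob_center","lever_tip","forest_center","stamp_center"):
        r=regions_of(q,c)
        print(q,[(round(x["score"],2),x["box"],np.round(np.argwhere(x["region"]).mean(0)[::-1],1).tolist()) for x in r[:2]])
E
```

```text
{'clock': 0.0, 'joints': array([-1.07740411e+00,  3.85539228e-01,  6.59495111e-03, -4.93954530e-04,
       -1.19399265e+00, -2.58610896e-01]), 'joint_vel': array([ 5.19716489e-04,  1.12462264e-04, -4.28508343e-05,  5.32175973e-05,
        5.92506136e-04, -7.15552625e-04]), 'joint_efforts': array([ 1.99498681e-03, -3.92288661e+01,  1.88395768e+01,  4.18604225e+00,
       -4.60456533e-03,  1.36155390e-05]), 'position': array([ 145.27560216, -607.26806748,  230.22071015]), 'ee_rot': array([-1.17030664e-01,  9.93127698e-01,  1.07982130e-03, -1.79501663e-04]), 'contact_force': array([ 0.08656814, -0.22050104, -0.0115402 ]), 'wrist_torque': array([ 0.02129604, -0.00420413, -0.00524865]), 'gripper_width': 85.60143904249078}
scene 46.92203074788211 275.1613905219182 209.01922262164004 [[-0.61, -0.508, 0.608, -31.398], [-0.792, 0.379, -0.478, 616.987], [0.012, -0.774, -0.633, 868.412], [0.0, 0.0, 0.0, 1.0]]
tin_center [(0.91, [230.3, 281.8, 64.4, 63.9], [261.6, 314.7])]
gauge [(0.81, [316.9, 176.0, 85.4, 112.6], [356.3, 239.4])]
bar_underside [(0.7, [315.0, 174.2, 88.6, 114.8], [356.0, 239.5]
[... 151 characters left out ...]
, 25.1, 20.1], [339.7, 211.3])]
forest_center [(0.71, [230.4, 175.2, 58.7, 56.5], [260.5, 203.9])]
stamp_center [(0.74, [241.6, 251.6, 20.5, 25.7], [251.9, 264.2])]
top 46.14139425065524 288.84958633041185 209.70766492189065 [[-0.027, -0.986, 0.165, 480.438], [-0.999, 0.02, -0.044, 103.034], [0.041, -0.166, -0.985, 1098.301], [0.0, 0.0, 0.0, 1.0]]
tin_center [(0.77, [178.7, 250.1, 63.8, 62.6], [209.6, 280.2])]
gauge [(0.85, [318.7, 217.8, 73.4, 92.4], [356.4, 264.5])]
bar_underside [(0.55, [338.7, 241.4, 55.3, 19.5], [376.7, 251.1])]
knob_center [(0.75, [365.0, 241.6, 27.4, 20.3], [378.8, 251.2])]
lever_tip [(0.63, [322.0, 241.2, 32.8, 14.8], [340.2, 247.3])]
forest_center []
stamp_center []
```

View pics/scene0.png

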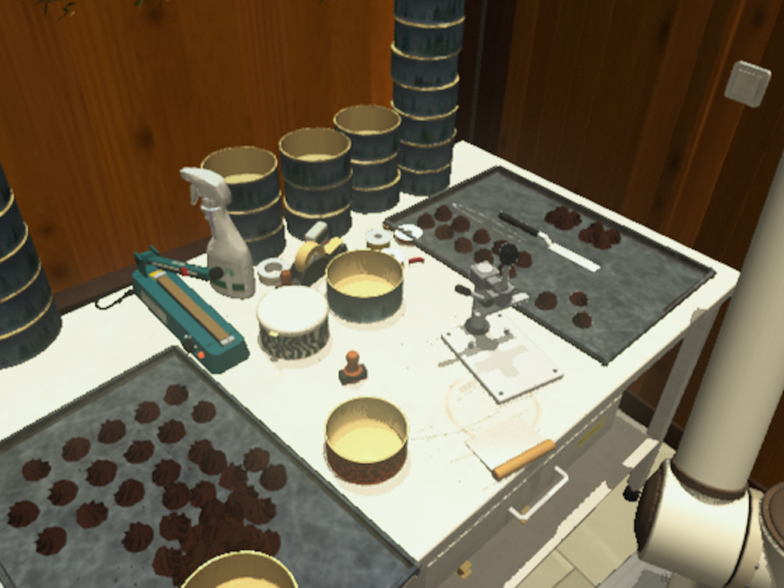

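View pics/top0.png

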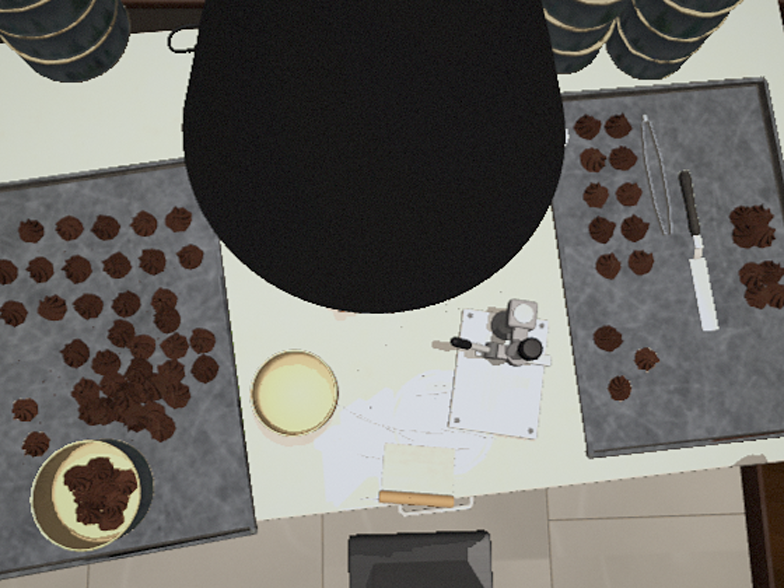

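The giraffe tin is at about scene (262,315), top (210,280). The gauge is at about top (356,265), with its open front towards the robot and the lever to the left. Next I'll refine both.

Run:
```python
from h import *
from scipy.optimize import minimize
t=np.linspace(0,2*np.pi,60)
ims={};ms={}
for c in("scene","top"):
    im=get_image(c);ims[c]=im;ms[c]=regions_of("tin_center",c)[0]["region"]
def cost(p,cs=("scene","top")):
    s=0
    for c in cs:
        P=[proj(ims[c],[p[0]+64.5*np.cos(a),p[1]+64.5*np.sin(a),z]) for z in(0,58) for a in t]
        h=cv2.convexHull((np.array(P)*16).astype(np.int32))
        m=np.zeros((420,560),np.uint8);cv2.fillConvexPoly(m,h,1,shift=4)
        s+=1-(m.astype(bool)&ms[c]).sum()/(m.astype(bool)|ms[c]).sum()
    return s
p0=onz(ims["top"],210,280,40)[:2]
for cs in(("scene",),("top",),("scene","top")):
    r=minimize(cost,p0,args=(cs,),method="Nelder-Mead",options=dict(initial_simplex=[p0,p0+[15,0],p0+[0,15]]));print(cs,r.x,r.fun)
a=cv2.resize(ims["scene"]["img"][165:295,305:415,::-1],None,fx=4,fy=4,interpolation=2)
b=cv2.resize(ims["top"]["img"][210:320,310:400,::-1],None,fx=4,fy=4,interpolation=2)
o=np.zeros((520,800,3),np.uint8);o[:,:440]=a;o[:440,440:]=b
cv2.imwrite("pics/g.png",o)
```

```text
('scene',) [508.94487044 224.07830635] 0.04219030520646316
('top',) [508.62011629 226.57831045] 0.05833074775054292
('scene', 'top') [508.59263611 225.45963681] 0.10424788457125089
```

View pics/g.png

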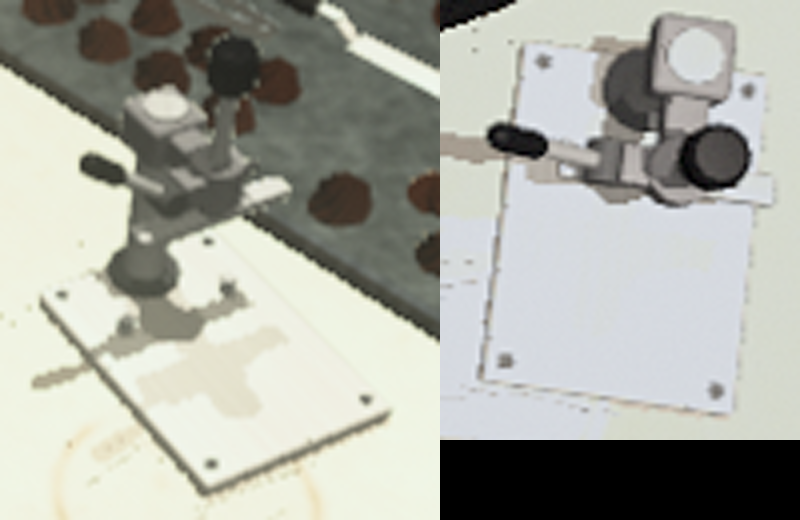

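Run:
```python
from h import *
from scipy.optimize import least_squares
I={c:get_image(c) for c in("scene","top")}
S=lambda u,v:("scene",305+(u+.5)/4-.5,165+(v+.5)/4-.5)
T=lambda u,v:("top",310+(u-440+.5)/4-.5,210+(v+.5)/4-.5)
ob=[((115,70),T(522,43)),((-75,70),T(483,378)),((-75,-70),T(733,413)),((115,-70),T(767,75)),((115,70),S(42,300)),((-75,70),S(207,493)),((-75,-70),S(390,411))]
def w(p,x,y,z): c,s=np.cos(p[2]),np.sin(p[2]);return [p[0]+c*x-s*y,p[1]+s*x+c*y,z]
def res(p,names=("scene","top")): return np.concatenate([proj(I[o[0]],w(p,*g,12))-o[1:] for g,o in ob if o[0] in names])
p0=[*onz(I["top"],356,280,12)[:2],-0.1]
for n in(("top",),("scene",),("scene","top")):
    r=least_squares(res,p0,args=(n,));print(n,r.x,np.round(r.fun,1))
p=r.x
k=tri([ray(I[o[0]],*o[1:]) for o in(S(234,68),T(714,157))]);l=tri([ray(I[o[0]],*o[1:]) for o in(S(85,163),T(494,135))])
print("knob",k,"pred xy",w(p,40,0,0),"lever",l,"pred",w(p,40,36+80*np.cos(.7),135+80*np.sin(.7)))
for nm,g in(("knob stop0",(40,0,227)),("knob 12",(40,0,215)),("lever",(40,36+61.3,135+51.4)),("barR",(40,-55,105))):
    for c in I: print(nm,c,np.round(proj(I[c],w(p,*g)),1))
print([ (c,o) for g,o in [] for c in o], S(234,68),T(714,157),S(85,163),T(494,135))
```

```text
('top',) [ 5.13914452e+02 -8.83521039e+01 -1.58949415e-01] [-0.2 -1.1 -0.7  0.9  0.5  0.7  0.4 -0.6]
('scene',) [ 5.09444824e+02 -8.55171664e+01 -1.65858963e-01] [-1.4 -0.9  0.   0.1  1.3  0.5]
('scene', 'top') [ 5.12685491e+02 -8.77943681e+01 -1.59832483e-01] [-0.3 -0.6 -0.9  1.5  0.2  1.3  0.2 -0.  -1.7 -1.8  0.  -1.2  0.9 -0.9]
knob [552.56379566 -96.26346591 217.05377436] pred xy [np.float64(552.1756493070245), np.float64(-94.1604811604381), 0] lever [ 5.68616614e+02 -4.76761336e-01  1.82867230e+02] pred [np.float64(567.6432948162795), np.float64(1.7881394572625453), np.float64(186.5374149790153)]
knob stop0 scene [362.9 178.5]
knob stop0 top [378.4 248.8]
knob 12 scene [362.3 182.7]
knob 12 top [376.9 249.4]
lever scene [325.6 204.8]
lever top [322.  243.6]
barR scene [374.7 212.6]
barR top [392.  257.8]
[] ('scene', 363.125, 181.625) ('top', 378.125, 248.875) ('scene', 325.875, 205.375) ('top', 323.125, 243.375)
```

>>> servo_tool(turn=[[0,0,0.11],[0,0,0.11],[0,0,0.11],[0,0,0.11],[0,0,0.11]], dp=[[0.025,0.05,0.006],[0.025,0.05,0.006],[0.025,0.05,0.006],[0.025,0.05,0.006],[0.025,0.05,0.006]], fingers=[0.06,0.06,0.06,0.06,0.06])

```text
clock: 1.72
position: [271.6, -353.7, 260.1]
ee_rot: [-0.387, 0.922, 0.0, -0.0]
contact_force: [0.7, 0.5, 0.8]
gripper_width: 60.1
```

Run:
```python
from h import *
im=get_image("scene")
print("stamp",onz(im,252,276,0),"forest",onz(im,260,204,34))
```

```text
stamp [633.30873428 162.70628533   0.        ] forest [812.31439814   7.44796003  34.        ]
```

>>> servo_tool(turn=[[0,0,0.062],[0,0,0.062],[0,0,0.062],[0,0,0.062],[0,0,0.062]], dp=[[0.027,0.055,0],[0.027,0.055,0],[0.027,0.055,0],[0.027,0.055,0],[0.015,0.06,0]], fingers=[0.06,0.06,0.06,0.06,0.06])

```text
clock: 2.4
position: [396.5, -69.0, 263.6]
ee_rot: [-0.53, 0.848, -0.003, 0.004]
contact_force: [0.3, -0.4, 0.5]
gripper_width: 59.8
```

>>> servo_tool(turn=[[0,0,0.062],[0,0,0.062],[0,0,0.062],[0,0,0.062],[0,0,0.062]], dp=[[0.01,0.06,0],[0.01,0.06,0],[0.01,0.06,-0.03],[0.01,0.06,-0.04],[0.01,0.06,-0.04]], fingers=[0.06,0.06,0.06,0.06,0.06])

```text
clock: 3.02
position: [444.5, 215.3, 172.2]
ee_rot: [-0.66, 0.751, -0.003, 0.012]
contact_force: [0.7, 0.0, 1.2]
gripper_width: 59.8
```

>>> servo_tool(turn=[[0,0,-0.03],[0,0,0],[0,0,0],[0,0,0],[0,0,0]], dp=[[0.0015,0.0205,-0.04],[0,0,-0.03],[0,0,0],[0,0,0],[0,0,0]], fingers=[0.06,0.06,0.06,0.06,0.06])

```text
clock: 3.65
position: [447.0, 240.4, 100.6]
ee_rot: [-0.651, 0.759, -0.003, 0.013]
contact_force: [0.4, 0.1, 0.6]
gripper_width: 60.5
```

Run:
```python
from h import *
s=read_state();print(s["position"],s["ee_rot"])
im=get_image("wrist");save(im,"w1.png")
im=get_image("scene");save(im,"s1.png",(180,220,180,150),3)
```

```text
[447.0393297  240.40260639 100.63183923] [-0.65076362  0.75916516 -0.00322056  0.0128297 ]
```

View pics/w1.png

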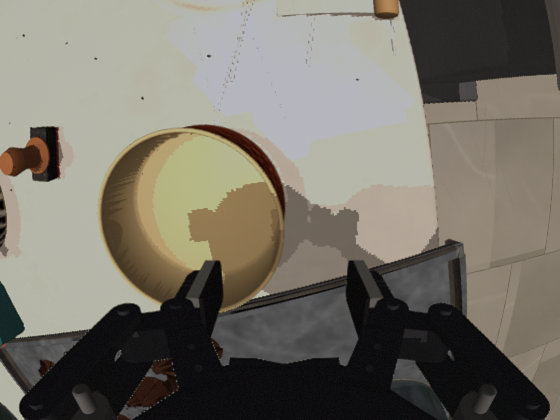

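```bash
cat >> h.py <<'E'
from scipy.spatial.transform import Rotation as R
def fix(s,yaw_deg):
    "rotvec (world) taking the present orientation to tool-down with tool y at yaw_deg"
    a=np.radians(yaw_deg); y=np.array([np.cos(a),np.sin(a),0]); z=np.array([0,0,-1.]); M=np.c_[np.cross(y,z),y,z]
    return (R.from_matrix(M)*R.from_quat(s["ee_rot"]).inv()).as_rotvec()
def wproj(im,s,p):
    f=210/np.tan(np.radians(im["vfov"]/2)); q=R.from_quat(s["ee_rot"]).inv().apply(np.array(p)-s["position"])
    m=np.linalg.inv(np.array(im["mount"])); c=m[:3,:3]@q+m[:3,3]
    th=np.arctan2(np.hypot(*c[:2]),c[2]); return c[:2]/np.hypot(*c[:2])*th*f+[im["cx"],im["cy"]]
E
python3 - <<'E'
from h import *
s=read_state();im=get_image("wrist");print(fix(s,170.8))
a=im["img"][:,:,::-1].copy()
for x,y in((508.6,225.5),):
  for z in(0,58):
    P=[wproj(im,s,[x+64.5*np.cos(t),y+64.5*np.sin(t),z]) for t in np.linspace(0,6.28,90)]
    for p in P: cv2.circle(a,tuple(int(v) for v in p),1,(0,0,255) if z else (0,255,0),-1)
cv2.imwrite("pics/w2.png",cv2.resize(a[100:340,60:460],None,fx=2,fy=2))
E
```

```text
[-0.01207395  0.02408538 -0.00710515]
```

View pics/w2.png

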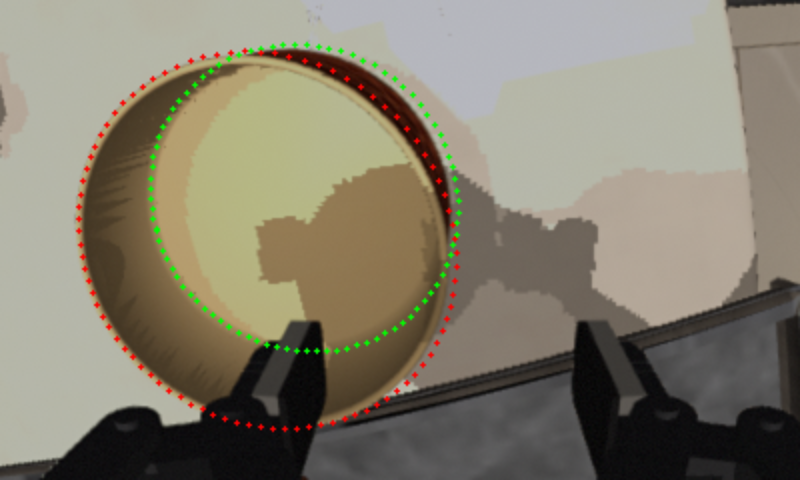

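>>> servo_tool(turn=[[-0.012,0.024,-0.007],[0,0,0],[0,0,0],[0,0,0],[0,0,0]], dp=[[-0.001,-0.005,-0.01],[0,0,-0.025],[0,0,-0.025],[0,0,-0.015],[0,0,0]], fingers=[0.06,0.06,0.06,0.06,0.06])

```text
clock: 4.42
position: [446.6, 234.2, 23.3]
ee_rot: [-0.647, 0.762, 0.001, -0.001]
contact_force: [0.4, -0.2, 1.1]
gripper_width: 60.1
```

Run:
```python
from h import *
s=read_state();print(s["position"],fix(s,170.8),s["contact_force"])
```

```text
[446.57350304 234.17380323  23.2924566 ] [ 0.00016403 -0.00250101  0.00292766] [ 0.44560792 -0.1537648   1.07311507]
```

>>> servo_tool(turn=[[0,0,0.003],[0,0,0],[0,0,0],[0,0,0],[0,0,0]], dp=[[0,0.001,-0.004],[0,0,0],[0,0,0],[0,0,0],[0,0,0]], fingers=[0.04,0.0,0.0,0.0,0.0])

```text
clock: 5.05
position: [447.6, 235.8, 20.7]
ee_rot: [-0.648, 0.762, 0.001, 0.001]
contact_force: [-0.5, 0.2, -0.3]
gripper_width: 3.9
```

>>> servo_tool(turn=[[0,0,0],[0,0,0],[0,0,0],[0,0,0],[0,0,0]], dp=[[0,0,0],[0,0,0.01],[0,0,0.02],[0,0,0],[0,0,0]], fingers=[0.0,0.0,0.0,0.0,0.0])

```text
clock: 5.68
position: [446.7, 235.4, 51.7]
ee_rot: [-0.648, 0.762, 0.001, -0.0]
contact_force: [0.0, 0.5, -1.3]
gripper_width: 3.3
```

Run:
```python
from h import *
s=read_state();print(s["position"],fix(s,170.8),s["contact_force"],s["wrist_torque"])
im=get_image("wrist");save(im,"w3.png",(60,80,400,300),1)
a=im["img"][80:380,60:460,::-1];im=get_image("scene");b=im["img"][190:340,190:390,::-1]
cv2.imwrite("pics/c3.png",np.hstack([a,cv2.resize(b,(400,300))]))
```

```text
[446.71856571 235.37855895  51.69628397] [-0.00135641 -0.00185077  0.00028497] [ 0.00453429  0.49598327 -1.29546056] [ 0.02962259  0.08810656 -0.01762682]
```

View pics/c3.png

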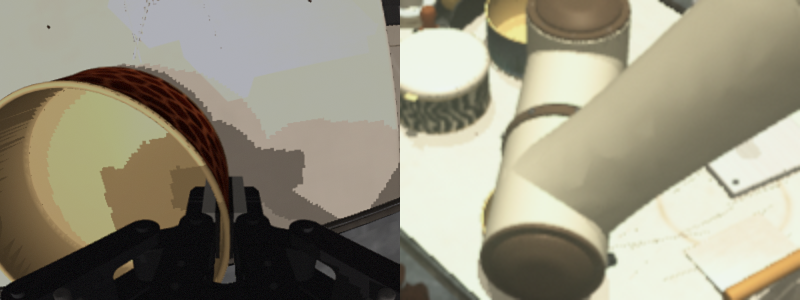

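>>> servo_tool(turn=[[0,0,0],[0,0,0],[0,0,0],[0,0,0],[0,0,0]], dp=[[-0.004,-0.025,0],[-0.005,-0.045,0],[-0.005,-0.045,0],[-0.005,-0.045,0],[-0.005,-0.045,0]], fingers=[0.0,0.0,0.0,0.0,0.0])

```text
clock: 6.4
position: [418.7, 23.2, 49.3]
ee_rot: [-0.65, 0.76, 0.001, -0.003]
contact_force: [0.5, -0.6, -1.5]
gripper_width: 3.9
```

>>> servo_tool(turn=[[0,0,0],[0,0,0],[0,0,0],[0,0,0],[0,0,0]], dp=[[-0.004,-0.045,0],[-0.003,-0.03,0],[0,-0.01,0],[0,0,0],[0,0,0]], fingers=[0.0,0.0,0.0,0.0,0.0])

```text
clock: 7.02
position: [405.7, -69.0, 48.0]
ee_rot: [-0.647, 0.762, 0.003, -0.006]
contact_force: [-0.4, 0.2, -1.8]
gripper_width: 4.0
```

Run:
```python
from h import *
s=read_state();print(s["position"],fix(s,170.8),s["contact_force"],s["wrist_torque"])
```

```text
[405.65041515 -68.98156884  47.99561671] [ 0.00291767 -0.01277596  0.00238754] [-0.42803452  0.1994206  -1.78914815] [ 0.06049451 -0.00578247 -0.0222261 ]
```

>>> servo_tool(turn=[[0.003,-0.013,0.002],[0,0,0],[0,0,0],[0,0,0],[0,0,0]], dp=[[0.006,-0.003,-0.005],[0.012,-0.002,-0.004],[0.012,-0.002,-0.001],[0.006,-0.001,0],[0,0,0]], fingers=[0.0,0.0,0.0,0.0,0.0])

```text
clock: 7.65
position: [446.0, -75.5, 37.0]
ee_rot: [-0.65, 0.76, -0.001, 0.001]
contact_force: [0.1, 0.1, -1.4]
gripper_width: 4.3
```

Run:
```python
from h import *
s=read_state();print(s["position"],fix(s,170.8),s["contact_force"],s["wrist_torque"])
im=get_image("scene");b=cv2.resize(im["img"][165:315,290:430,::-1],None,fx=2.8,fy=2.8,interpolation=2)
im=get_image("wrist");a=cv2.resize(im["img"][:,:,::-1],(400,300))
o=np.zeros((420,800,3),np.uint8);o[:300,:400]=a;o[:,400:792]=b;cv2.imwrite("pics/c4.png",o)
```

```text
[445.97939859 -75.53012076  36.97067325] [-0.00024405  0.00208234 -0.00412256] [ 0.06099802  0.07004857 -1.38933482] [-0.00480505  0.11333215  0.04449387]
```

View pics/c4.png

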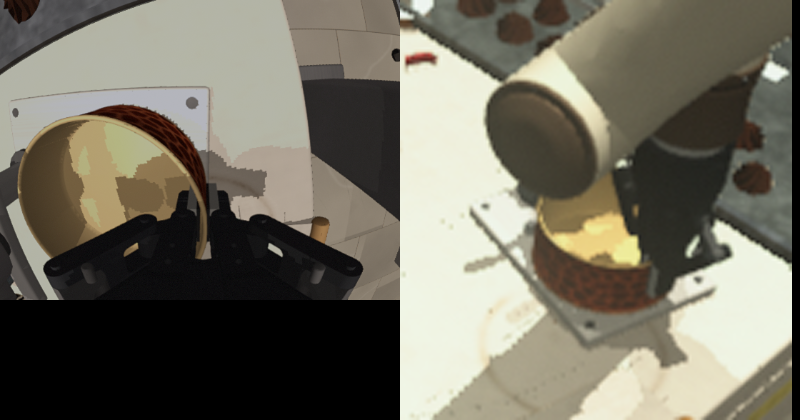

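>>> servo_tool(turn=[[0,0.002,-0.004],[0,0,0],[0,0,0],[0,0,0],[0,0,0]], dp=[[0,-0.001,-0.002],[0,-0.001,-0.001],[0,0,-0.001],[0,0,0],[0,0,0]], fingers=[0.0,0.0,0.0,0.0,0.0])

```text
clock: 8.38
position: [444.1, -77.8, 32.9]
ee_rot: [-0.648, 0.762, 0.0, -0.0]
contact_force: [-0.1, 0.5, -1.8]
gripper_width: 4.0
```

>>> servo_tool(turn=[[0,0,0],[0,0,0],[0,0,0],[0,0,0],[0,0,0]], dp=[[0.002,0,0],[0.002,0,0],[0.002,-0.001,0],[0,0,0],[0,0,0]], fingers=[0.0,0.0,0.0,0.0,0.0])

```text
clock: 9.0
position: [450.8, -78.8, 33.0]
ee_rot: [-0.648, 0.762, 0.0, -0.0]
contact_force: [0.3, -0.4, -1.8]
gripper_width: 3.9
```

>>> servo_tool(turn=[[0,0,0],[0,0,0],[0,0,0],[0,0,0],[0,0,0]], dp=[[0.001,0,0],[0.001,0,0],[0.001,0,0],[0.001,0,0],[0,0,0]], fingers=[0.0,0.0,0.0,0.0,0.0])

```text
clock: 9.62
position: [454.6, -78.9, 32.9]
ee_rot: [-0.648, 0.762, 0.001, -0.001]
contact_force: [-0.5, 0.1, -0.2]
gripper_width: 4.1
```

>>> servo_tool(turn=[[0,0,0],[0,0,0],[0,0,0],[0,0,0],[0,0,0]], dp=[[0.001,0,0],[0.001,0,0],[0.001,0,0],[0,0,0],[0,0,0]], fingers=[0.0,0.0,0.0,0.0,0.0])

```text
clock: 10.25
position: [454.7, -79.4, 32.9]
ee_rot: [-0.648, 0.762, 0.002, -0.003]
contact_force: [-2.8, 0.1, 0.9]
gripper_width: 3.7
```

Run:
```python
from h import *
s=read_state();print(s["position"],fix(s,170.8),s["contact_force"],s["wrist_torque"])
im=get_image("scene");b=cv2.resize(im["img"][185:305,300:420,::-1],None,fx=3.3,fy=3.3,interpolation=2)
im=get_image("top");a=cv2.resize(im["img"][200:320,300:420,::-1],None,fx=3.3,fy=3.3,interpolation=2)
cv2.imwrite("pics/c5.png",np.hstack([a,b]))
```

```text
[454.6995571  -79.43311849  32.90256725] [ 0.00029796 -0.00718624  0.00096356] [-2.84820863  0.09852138  0.88463353] [0.00264797 0.76857608 0.10871472]
```

View pics/c5.png

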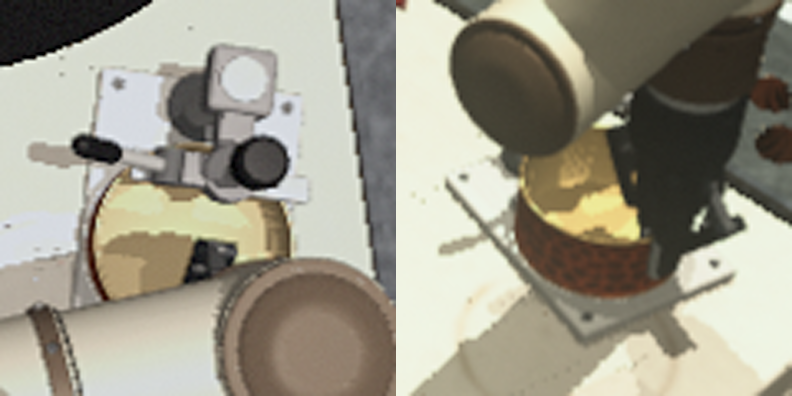

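>>> servo_tool(turn=[[0,-0.007,0],[0,0,0],[0,0,0],[0,0,0],[0,0,0]], dp=[[0,0,-0.001],[0,0,-0.001],[0,0,0],[0,0,0],[0,0,0]], fingers=[0.0,0.0,0.012,0.012,0.012])

```text
clock: 10.98
position: [458.4, -78.8, 32.9]
ee_rot: [-0.649, 0.761, -0.003, 0.003]
contact_force: [-0.5, -0.3, 1.3]
gripper_width: 11.8
```

>>> servo_tool(turn=[[0,0,0],[0,0,0],[0,0,0],[0,0,0],[0,0,0]], dp=[[0.002,0,0],[0.002,0,0],[0.002,0,0],[0.001,0,0],[0,0,0]], fingers=[0.012,0.012,0.012,0.012,0.012])

```text
clock: 11.6
position: [458.1, -79.7, 31.1]
ee_rot: [-0.648, 0.762, 0.002, -0.004]
contact_force: [-1.5, 0.2, 2.0]
gripper_width: 12.6
```

>>> servo_tool(turn=[[0,-0.007,0],[0,0,0],[0,0,0],[0,0,0],[0,0,0]], dp=[[0.004,-0.001,0],[0.004,0,0],[0,0,0],[0,0,0],[0,0,0]], fingers=[0.012,0.012,0.012,0.012,0.012])

```text
clock: 12.22
position: [458.0, -81.8, 29.8]
ee_rot: [-0.647, 0.763, 0.005, -0.008]
contact_force: [-3.9, 1.0, 2.9]
gripper_width: 12.0
```

>>> servo_tool(turn=[[0,0,0],[0,0,0],[0,0,0],[0,0,0],[0,0,0]], dp=[[-0.003,0,0],[0,0,0],[-0.002,0,0],[0,0,0.02],[0,0,0.03]], fingers=[0.04,0.04,0.04,0.04,0.04])

```text
clock: 12.85
position: [455.4, -81.4, 79.6]
ee_rot: [-0.647, 0.762, 0.004, -0.007]
contact_force: [-0.5, 0.1, 0.8]
gripper_width: 39.5
```

>>> servo_tool(turn=[[0,-0.012,0],[0,0,0],[0,0,0],[0,0,0],[0,0,0]], dp=[[-0.01,0,0.04],[-0.01,0,0.045],[-0.01,0,0.045],[0,0,0.04],[0,0,0]], fingers=[0.06,0.06,0.06,0.06,0.06])

```text
clock: 13.48
position: [425.9, -81.3, 257.9]
ee_rot: [-0.647, 0.762, -0.003, 0.002]
contact_force: [-0.6, 0.3, -0.5]
gripper_width: 60.1
```

Run:
```python
from h import *
s=read_state();print(s["position"],fix(s,170.8),s["contact_force"])
I={c:get_image(c) for c in("scene","top","wrist")}
b=cv2.resize(I["scene"]["img"][165:305,290:420,::-1],(390,420),interpolation=2)
a=cv2.resize(I["wrist"]["img"][60:420,:400,::-1],(400,360))
o=np.zeros((420,800,3),np.uint8);o[:360,:400]=a;o[:,400:790]=b;cv2.imwrite("pics/c6.png",o)
for q in("knob_center","tin_center","lever_tip"):
  for c in I:
    for r in regions_of(q,c)[:1]: print(q,c,round(r["score"],2),np.round(r["box"]),np.round(np.argwhere(r["region"]).mean(0)[::-1],1))
for nm,p in(("knob",(552.5,-95,217)),):
  print(nm,wproj(I["wrist"],s,p),proj(I["top"],p),proj(I["scene"],p))
```

```text
[425.92367393 -81.27527573 257.91492575] [0.00205331 0.00642926 0.00204039] [-0.57302763  0.28998106 -0.53784315]
knob_center scene 0.76 [342. 173.  38.  56.] [359.4 200.9]
knob_center top 0.58 [337. 242.  61.  21.] [377.3 251.2]
knob_center wrist 0.73 [154. 132. 107. 124.] [206.3 193.8]
tin_center scene 0.97 [338. 220.  53.  55.] [362.8 248.7]
tin_center top 0.59 [322. 244.  70.  60.] [356.6 278.1]
tin_center wrist 0.67 [157. 134. 102. 122.] [206.  193.9]
lever_tip scene 0.67 [328. 203.  23.  20.] [339.8 211.5]
lever_tip top 0.6 [322. 240.  36.  18.] [340.2 247.2]
lever_tip wrist 0.66 [130. 246.  27.  65.] [142.5 270.3]
knob [101.26063634 247.21674551] [377.63364993 249.12732555] [362.52751716 181.84469261]
```

View pics/c6.png

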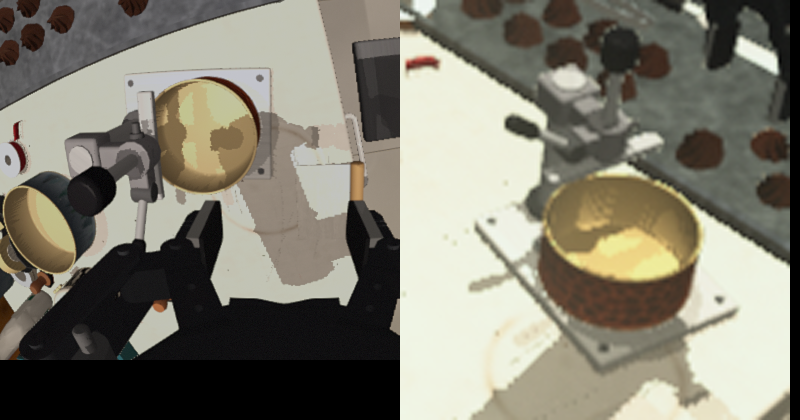

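Run:
```python
from h import *
from scipy.optimize import least_squares,minimize
s=read_state();I={c:get_image(c) for c in("scene","top","wrist")}
pj=lambda c,p: wproj(I[c],s,p) if c=="wrist" else proj(I[c],p)
def darkblob(c,u,v,r,thr=60):
    g=I[c]["img"][v-r:v+r,u-r:u+r].max(2)<thr
    n,l,st,ce=cv2.connectedComponentsWithStats(g.astype(np.uint8)); i=1+np.argmin([np.hypot(*(k-r)) for k in ce[1:]]); return st[i],ce[i]+[u-r,v-r]
ob={}
for c,u,v,r in(("scene",364,181,14),("top",378,249,12),("wrist",93,250,22)):
    ob[c]=darkblob(c,u,v,r); print(c,ob[c])
for cs in(("scene","top"),("wrist",),("scene","top","wrist")):
    f=lambda p:np.concatenate([pj(c,p)-ob[c][1] for c in cs]+[[(p[2]-218)/8]])
    r=least_squares(f,[552,-95,218]);print(cs,r.x,np.round(r.fun,1))
t=np.linspace(0,2*np.pi,60)
m={c:regions_of("tin_center",c)[0]["region"] for c in("scene","wrist")}
def cost(p,cs):
    k=0
    for c in cs:
        P=np.array([pj(c,[p[0]+64.5*np.cos(a),p[1]+64.5*np.sin(a),z]) for z in(12,70) for a in t])
        q=np.zeros((420,560),np.uint8);cv2.fillConvexPoly(q,cv2.convexHull((P*16).astype(np.int32)),1,shift=4);q=q>0
        k+=1-(q&m[c]).sum()/(q|m[c]).sum()
    return k
p0=np.array([515.,-89])
for cs in(("scene",),("wrist",)):
    r=minimize(cost,p0,args=(cs,),method="Nelder-Mead",options=dict(initial_simplex=[p0,p0+[8,0],p0+[0,8]]));print(cs,r.x,r.fun)
```

```text
scene (array([  2,   5,  23,  23, 237], dtype=int32), array([361.84388186, 181.06751055]))
top (array([  3,   5,  18,  16, 109], dtype=int32), array([376.49541284, 250.0733945 ]))
wrist (array([   0,    0,   44,   44, 1664], dtype=int32), array([ 92.0234375 , 250.32512019]))
('scene', 'top') [550.98753015 -91.67590952 221.04103419] [ 0.4  0.2 -0.2 -0.3  0.4]
('wrist',) [554.48758177 -95.95669395 218.        ] [ 0. -0.  0.]
('scene', 'top', 'wrist') [553.89503675 -95.55670821 218.06520808] [ 0.5  0.   1.5 -1.8  0.8  0.5  0. ]
('scene',) [514.45141602 -88.04138184] 0.0481540930979133
('wrist',) [517.54747939 -86.10736239] 0.1067301755314457
```

>>> servo_tool(turn=[[0.002,0.006,0.002],[0,0,0],[0,0,0],[0,0,0],[0,0,0]], dp=[[0.035,-0.004,0],[0.04,-0.004,0],[0.035,-0.004,0],[0.014,-0.002,0],[0,0,0]], fingers=[0.065,0.065,0.065,0.065,0.065])

```text
clock: 14.95
position: [550.7, -95.9, 254.3]
ee_rot: [-0.648, 0.762, 0.003, -0.003]
contact_force: [-0.9, -0.3, 0.3]
gripper_width: 65.3
```

Run:
```python
from h import *
s=read_state();print(s["position"],fix(s,170.8),s["contact_force"])
im=get_image("wrist");save(im,"w7.png")
for z in(233,203): print(wproj(im,s,(554,-95.5,z)))
```

```text
[550.73088656 -95.85664922 254.30787092] [ 4.04443972e-04 -8.59925063e-03 -6.09801020e-05] [-0.90121148 -0.29081683  0.27317165]
[278.42713502 256.12334633]
[278.83227506 236.81318151]
```

View pics/w7.png

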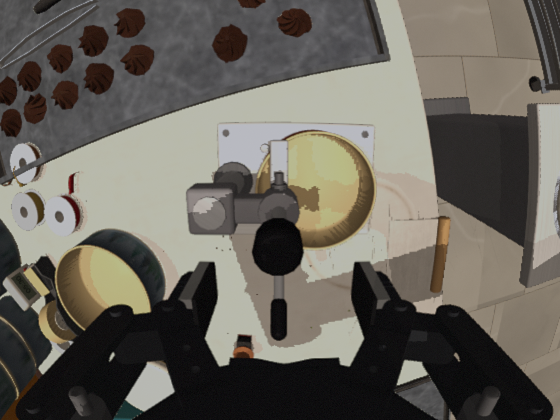

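>>> servo_tool(turn=[[0,-0.009,0],[0,0,0],[0,0,0],[0,0,0],[0,0,0]], dp=[[0.003,0,-0.015],[0,0,-0.02],[0,0,-0.018],[0,0,0],[0,0,0]], fingers=[0.065,0.065,0.065,0.065,0.065])

```text
clock: 15.62
position: [548.5, -95.3, 203.8]
ee_rot: [-0.649, 0.761, -0.001, 0.002]
contact_force: [-0.0, 0.6, 0.3]
gripper_width: 64.8
```

>>> servo_tool(turn=[[0,0,0],[0,0,0],[0,0,0],[0,0,0],[0,0,0]], dp=[[0,0,0],[0,0,0],[0,0,0],[0,0,0],[0,0,0]], fingers=[0.045,0.03,0.02,0.0,0.0])

```text
clock: 16.25
position: [554.6, -96.1, 207.1]
ee_rot: [-0.649, 0.761, -0.007, 0.008]
contact_force: [2.4, -0.1, -1.8]
gripper_width: 27.7
```

>>> servo_tool(turn=[[0,0,0],[0,0,0],[0,0,0],[0,0,0],[0,0,0]], dp=[[0,0,-0.004],[0,0,-0.005],[0,0,-0.005],[0,0,-0.005],[0,0,0]], fingers=[0.0,0.0,0.0,0.0,0.0])

```text
clock: 16.88
position: [554.6, -96.0, 189.2]
ee_rot: [-0.649, 0.761, -0.008, 0.008]
contact_force: [2.1, 0.3, 0.8]
gripper_width: 27.6
```

Run:
```python
from h import *
s=read_state();print(s["position"],fix(s,170.8),s["contact_force"],s["gripper_width"])
im=get_image("scene");save(im,"s8.png",(300,150,120,150),4)
```

```text
[554.57946271 -96.04397518 189.17134723] [ 0.00178708  0.02219583 -0.00221474] [2.05776674 0.3124432  0.83317338] 27.575052923418077
```

View pics/s8.png

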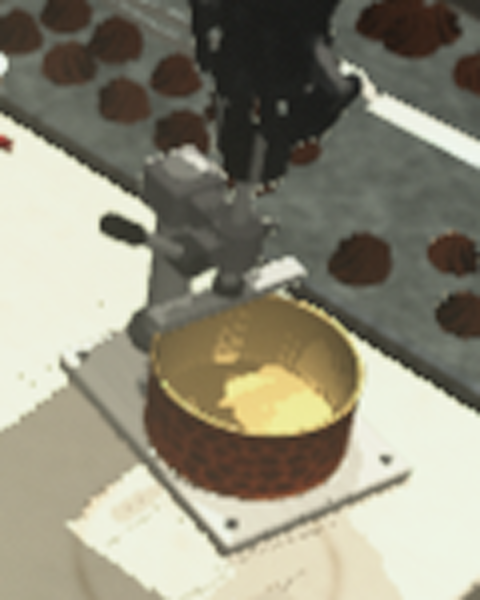

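>>> servo_tool(turn=[[0,0,0],[0,0,0],[0,0,0],[0,0,0],[0,0,0]], dp=[[0,0,-0.002],[0,0,-0.002],[0,0,-0.002],[0,0,-0.002],[0,0,-0.001]], fingers=[0.0,0.0,0.0,0.0,0.0])

```text
clock: 17.55
position: [554.6, -96.1, 180.1]
ee_rot: [-0.649, 0.761, -0.008, 0.008]
contact_force: [-0.6, 0.7, 3.4]
gripper_width: 27.8
```

>>> servo_tool(turn=[[0,0,0],[0,0,0],[0,0,0],[0,0,0],[0,0,0]], dp=[[0,0,-0.001],[0,0,-0.001],[0,0,0],[0,0,0],[0,0,0]], fingers=[0.0,0.0,0.0,0.0,0.0])

```text
clock: 18.18
position: [554.6, -96.1, 177.8]
ee_rot: [-0.649, 0.761, -0.008, 0.008]
contact_force: [0.6, 0.0, 3.3]
gripper_width: 27.9
```

Run:
```python
from h import *
s=read_state();print(s["position"],s["contact_force"])
im=get_image("scene")
c,sn=np.cos(-.16),np.sin(-.16);X,Y=554-40*c,-95.5-40*sn
W=lambda x,y,z:(X+c*x-sn*y,Y+sn*x+c*y,z)
a=cv2.resize(im["img"][190:270,310:400,::-1],None,fx=8,fy=8,interpolation=2)
for z,col in((70,(0,0,255)),(80,(0,255,0))):
  P=[((proj(im,W(32,y,z))-[310,190]+.5)*8).astype(int) for y in(-55,55)]
  cv2.line(a,tuple(map(int,P[0])),tuple(map(int,P[1])),col,1)
cv2.imwrite("pics/s9.png",a)
```

```text
[554.58554114 -96.07226691 177.8431836 ] [0.56657358 0.03726636 3.30175376]
```

View pics/s9.png

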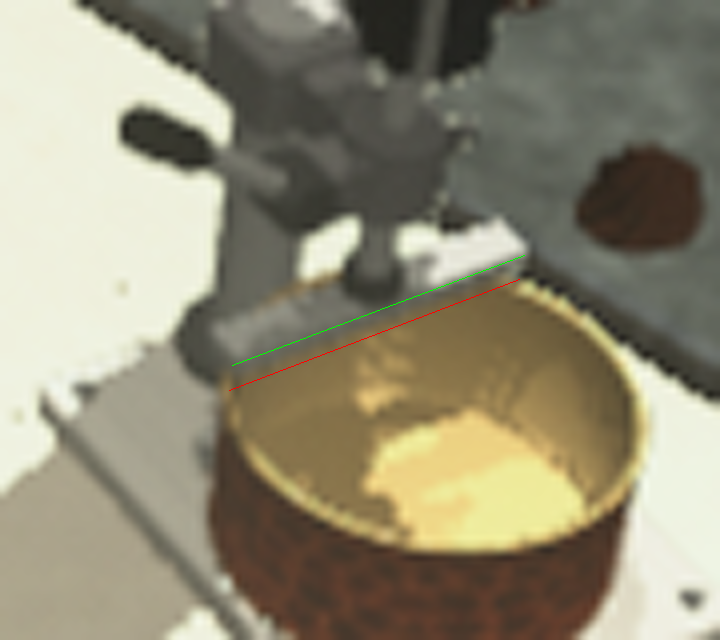

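>>> servo_tool(turn=[[0,0,0],[0,0,0],[0,0,0],[0,0,0],[0,0,0]], dp=[[0,0,-0.0005],[0,0,-0.0005],[0,0,-0.0005],[0,0,-0.0005],[0,0,0]], fingers=[0.0,0.0,0.0,0.0,0.0])

```text
clock: 18.85
position: [554.6, -96.1, 175.8]
ee_rot: [-0.649, 0.761, -0.008, 0.008]
contact_force: [-0.2, 0.6, 3.7]
gripper_width: 27.8
```

>>> servo_tool(turn=[[0,0,0],[0,0,0],[0,0,0],[0,0,0],[0,0,0]], dp=[[0,0,-0.0005],[0,0,-0.0005],[0,0,-0.0005],[0,0,0],[0,0,0]], fingers=[0.0,0.0,0.0,0.0,0.0])

```text
clock: 19.48
position: [554.6, -96.1, 174.2]
ee_rot: [-0.649, 0.761, -0.008, 0.008]
contact_force: [-0.1, -0.0, 4.2]
gripper_width: 28.0
```

>>> servo_tool(turn=[[0,0,0],[0,0,0],[0,0,0],[0,0,0],[0,0,0]], dp=[[0,0,-0.0005],[0,0,-0.0005],[0,0,0],[0,0,0],[0,0,0]], fingers=[0.0,0.0,0.0,0.0,0.0])

```text
clock: 20.1
position: [554.6, -96.1, 173.9]
ee_rot: [-0.649, 0.761, -0.008, 0.008]
contact_force: [0.1, 0.5, 4.0]
gripper_width: 27.6
```

>>> servo_tool(turn=[[0,0,0],[0,0,0],[0,0,0],[0,0,0],[0,0,0]], dp=[[0,0,0],[0,0,-0.0005],[0,0,-0.0005],[0,0,-0.0005],[0,0,-0.0005]], fingers=[0.0,0.0,0.0,0.0,0.0])

```text
clock: 20.72
position: [554.6, -96.1, 173.8]
ee_rot: [-0.649, 0.761, -0.008, 0.008]
contact_force: [-0.7, 0.9, 5.6]
gripper_width: 27.5
```

Run:
```python
from h import *
s=read_state();print(s["position"],s["contact_force"],s["wrist_torque"])
im=get_image("scene")
c,sn=np.cos(-.16),np.sin(-.16);X,Y=554-40*c,-95.5-40*sn
a=cv2.resize(im["img"][190:270,310:400,::-1],None,fx=8,fy=8,interpolation=2)
cv2.imwrite("pics/s10.png",a)
```

```text
[554.6162644  -96.06701398 173.79678352] [-0.71779047  0.85105269  5.61444008] [ 0.38290654  0.93605979 -0.13694946]
```

>>> servo_tool(turn=[[0,0,0],[0,0,0],[0,0,0],[0,0,0],[0,0,0]], dp=[[0,0,0],[0,0,0],[0,0,0],[0,0,-0.001],[0,0,-0.001]], fingers=[0.0,0.0,0.0,0.0,0.0])

```text
clock: 21.4
position: [554.6, -96.1, 173.7]
ee_rot: [-0.649, 0.76, -0.009, 0.008]
contact_force: [-1.5, 2.0, 9.2]
gripper_width: 27.9
```

>>> servo_tool(turn=[[0,0,0],[0,0,0],[0,0,0],[0,0,0],[0,0,0]], dp=[[0,0,0],[0,0,0],[0,0,0],[0,0,0],[0,0,0]], fingers=[0.0,0.065,0.065,0.065,0.065])

```text
clock: 22.02
position: [554.1, -96.0, 171.5]
ee_rot: [-0.649, 0.76, -0.008, 0.008]
contact_force: [0.9, 1.2, 0.2]
gripper_width: 65.2
```

>>> servo_tool(turn=[[0,0,0],[0,0,0],[0,0.022,0],[0,0,0],[0,0,0]], dp=[[0,0,0.015],[0,0,0.03],[0,0,0.005],[0,0,0],[0,0,0]], fingers=[0.065,0.065,0.0,0.0,0.0])

```text
clock: 22.65
position: [554.8, -96.2, 226.7]
ee_rot: [-0.65, 0.76, -0.002, 0.001]
contact_force: [-0.1, -0.1, 0.3]
gripper_width: 10.5
```

>>> servo_tool(turn=[[0,0,0],[0,0,0],[0,0,0],[0,0,0],[0,0,0]], dp=[[0,0,0],[0,0,-0.014],[0,0,-0.004],[0,0,-0.001],[0,0,-0.001]], fingers=[0.0,0.0,0.0,0.0,0.0])

```text
clock: 23.28
position: [553.6, -96.2, 203.7]
ee_rot: [-0.649, 0.76, -0.001, -0.001]
contact_force: [-0.3, -0.4, -0.2]
gripper_width: 0.1
```

>>> servo_tool(turn=[[0,0,0],[0,0,0],[0,0,0],[0,0,0],[0,0,0]], dp=[[0,0,-0.001],[0,0,-0.001],[0,0,-0.001],[0,0,-0.001],[0,0,-0.001]], fingers=[0.0,0.0,0.0,0.0,0.0])

```text
clock: 23.9
position: [554.1, -96.2, 199.8]
ee_rot: [-0.65, 0.76, -0.002, -0.0]
contact_force: [-2.4, 1.9, 7.3]
gripper_width: -0.1
```

>>> servo_tool(turn=[[0,0,0],[0,0,0],[0,0,0],[0,0,0],[0,0,0]], dp=[[0,0,0.02],[0.004,0.03,0.005],[0.006,0.04,0],[0.006,0.03,0],[0,0,0]], fingers=[0.0,0.0,0.0,0.0,0.0])

```text
clock: 24.52
position: [570.4, 6.1, 225.4]
ee_rot: [-0.649, 0.761, -0.002, 0.0]
contact_force: [0.5, -0.8, -0.3]
gripper_width: -0.2
```

Run:
```python
from h import *
s=read_state();print(s["position"],fix(s,170.8),s["contact_force"])
im=get_image("wrist")
for q in("lever_tip","lever_pivot"):
  for r in regions_of(q,"wrist")[:2]: print(q,r["score"],r["box"])
for p in((569.4,.4,186.4),(559.6,-60,135)): print(wproj(im,s,p))
```

```text
[570.39666241   6.08251189 225.39169304] [ 0.00272164  0.00304396 -0.00212424] [ 0.45353456 -0.82451697 -0.28897494]
lever_tip 0.93 [267.9, 118.5, 32.4, 117.3]
lever_tip 0.2 [256.1, 25.4, 55.3, 116.5]
lever_pivot 0.98 [178.2, 25.3, 209.3, 213.7]
[284.86394129 233.78803131]
[285.27567094 127.10151717]
```

>>> servo_tool(turn=[[0,0,0],[0,0,0],[0,0,0],[0,0,0],[0,0,0]], dp=[[0,-0.001,-0.015],[0,0,-0.014],[0,0,-0.006],[0,0,-0.008],[0,0,-0.008]], fingers=[0.0,0.0,0.0,0.0,0.0])

```text
clock: 25.3
position: [571.0, 1.4, 172.4]
ee_rot: [-0.647, 0.763, -0.003, 0.002]
contact_force: [-0.4, 2.4, 4.7]
gripper_width: 0.1
```

>>> servo_tool(turn=[[0,0,0],[0,0,0],[0,0,0],[0,0,0],[0,0,0]], dp=[[0,0,-0.008],[0,0,-0.008],[0,0,-0.008],[0,0,-0.006],[0,0,0]], fingers=[0.0,0.0,0.0,0.0,0.0])

```text
clock: 25.92
position: [571.1, 1.6, 139.8]
ee_rot: [-0.647, 0.763, -0.003, 0.002]
contact_force: [0.1, 0.6, 2.0]
gripper_width: -0.4
```

Nearly at the lock. I'll press on to the end stop in small steps.

>>> servo_tool(turn=[[0,0,0],[0,0,0],[0,0,0],[0,0,0],[0,0,0]], dp=[[0,0,-0.002],[0,0,-0.002],[0,0,-0.002],[0,0,-0.002],[0,0,-0.002]], fingers=[0.0,0.0,0.0,0.0,0.0])

```text
clock: 26.55
position: [571.5, 1.6, 132.6]
ee_rot: [-0.647, 0.762, -0.004, 0.002]
contact_force: [-5.3, 4.2, 14.4]
gripper_width: 0.4
```

>>> servo_tool(turn=[[0,0,0],[0,0,0],[0,0,0],[0,0,0],[0,0,0]], dp=[[0,0,0.01],[0,0,0.04],[0,0.01,0.05],[-0.03,0.04,0.02],[-0.04,0.05,0]], fingers=[0.0,0.0,0.0,0.0,0.0])

```text
clock: 27.18
position: [498.7, 99.4, 253.2]
ee_rot: [-0.644, 0.765, -0.002, -0.002]
contact_force: [-0.3, 2.0, -1.3]
gripper_width: 0.1
```

>>> servo_tool(turn=[[0,0,0],[0,0,0],[0,0,0],[0,0,0],[0,0,0]], dp=[[-0.04,0.05,0],[-0.04,0.05,0],[-0.02,0.05,0],[0,0.03,0],[0,0,0]], fingers=[0.0,0.0,0.0,0.0,0.0])

```text
clock: 27.8
position: [394.3, 279.7, 253.0]
ee_rot: [-0.645, 0.764, -0.002, -0.004]
contact_force: [0.4, -0.0, -0.5]
gripper_width: 0.2
```

Run:
```python
from h import *
from scipy.optimize import minimize
s=read_state();print(s["clock"],s["position"],s["contact_force"])
I={c:get_image(c) for c in("scene","top")}
c,sn=np.cos(-.16),np.sin(-.16);X,Y=554-40*c,-95.5-40*sn
W=lambda x,y,z:(X+c*x-sn*y,Y+sn*x+c*y,z)
for n,q,p in(("knob","knob_center",W(40,0,185)),("lever tip locked","lever_tip",W(40,36+80*np.cos(.15),135-80*np.sin(.15))),("tin","tin_center",W(0,0,41)),("stamp","stamp_center",(0,0,0)),("forest","forest_center",(0,0,0))):
  for k in I:
    r=regions_of(q,k)[:1]
    print(n,k,np.round(proj(I[k],p),1) if p[0] else "",[(round(x["score"],2),np.round(x["box"],1).tolist()) for x in r])
g=I["scene"]["img"][175:240,340:390].max(2)<45
n,l,st,ce=cv2.connectedComponentsWithStats(g.astype(np.uint8));print([(st[i][4],np.round(ce[i]+[340,175],1)) for i in range(1,n) if st[i][4]>30])
m=regions_of("tin_center","scene")[0]["region"];t=np.linspace(0,6.28,60)
def cost(p):
    P=np.array([proj(I["scene"],[p[0]+64.5*np.cos(a),p[1]+64.5*np.sin(a),z]) for z in(12,70) for a in t])
    q=np.zeros((420,560),np.uint8);cv2.fillConvexPoly(q,cv2.convexHull((P*16).astype(np.int32)),1,shift=4);q=q>0
    return 1-(q&m).sum()/(q|m).sum()
p0=np.array([514.,-89]);r=minimize(cost,p0,method="Nelder-Mead",options=dict(initial_simplex=[p0,p0+[8,0],p0+[0,8]]));print(r.x,r.fun,"seat",X,Y)
```

```text
27.8 [394.26269952 279.69274565 253.01694812] [ 0.35645921 -0.01147385 -0.5305541 ]
knob scene [360.5 192.6] [(0.66, [340.1, 228.9, 28.6, 10.0])]
knob top [374.1 249.8] [(0.88, [336.5, 243.8, 55.1, 20.6])]
lever tip locked scene [316.9 227.6] []
lever tip locked top [310.4 244.6] [(0.75, [310.8, 241.8, 42.9, 15.0])]
tin scene [362.9 247.7] [(0.79, [337.6, 226.3, 52.4, 49.6])]
tin top [358.  274.1] [(0.79, [325.9, 244.9, 65.4, 60.4])]
stamp scene  [(0.23, [231.1, 186.1, 13.3, 36.4])]
stamp top  []
forest scene  [(0.73, [231.2, 185.8, 11.4, 38.9])]
forest top  []
[]
[514.65161133 -87.96069336] 0.1574929690638811 seat 514.510908664975 -89.12727173543016
```

Run:
```python
from h import *
im=get_image("top");g=im["img"][235:265,362:392].max(2)<60
n,l,st,ce=cv2.connectedComponentsWithStats(g.astype(np.uint8));print([(st[i][4],np.round(ce[i]+[362,235],1)) for i in range(1,n) if st[i][4]>30])
print(job_done())
```

```text
[(np.int32(100), array([372.4, 251.4]))]
the job is handed in; nothing more can be done
None
```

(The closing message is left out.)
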